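# Morning check of the portable balance with the check weights

## Robot

A 6-joint arm with a two-finger parallel gripper is mounted at the origin on a cart in front of the work surface, level with it; the furniture and walls round the work are solid. World frame = base frame: x ahead of the robot, y to its left, z up, the work surface at z = 0. Lengths are in m, angles in rad, forces in N, time in s.
With the tool pointing down it reaches from about 0.35 to 0.775 m from the base axis. Payload 7.3 kg.
Tool frame: the origin (TCP) lies on the centre line of the jaws, within the pads' length; the fingertips stand 19 mm ahead of it and the grasp point (between the pads) is the TCP (robot.tcp_to_tips is the distance from the TCP to the fingertips, in m); z points along the fingers, y is the line along which they close (so a half turn about z gives the same grasp; the last joint's range is limited). The gripper opens to 92 mm and grips with 3 to 60 N. Pads are 19 mm wide; open, the fingers measure 130 mm over their backs; the gripper's body (75 mm by 190 mm) begins 47 mm behind the grasp point.
Start: joints at [-1.379, 0.342, 1.524, -0, 1.275, -0.146], TCP at [0.174, -0.495, 0.246] pointing down, gripper open.
Joint ranges: [-2.53, 2.53], [-0.77, 2.02], [0.04, 2.7], [-1, 4.14], [0.28, 2.66], [-3.11, 3.11]. Speed limits (rad/s): [2.57, 2.57, 3.14, 3.14, 3.14, 3.14].

## Interface

Orientations are given as a rotation vector (axis times angle).
In Python, from cell import robot gives the robot as it stands. Calls block until the motion is done:
- robot.goto(position, orientation): joint-space move of the TCP to a pose.
- robot.servo_line(position, attitude=None, feed=0.15, until_force=None): straight line of the TCP; attitude=None keeps the orientation; feed is the mean speed in m/s. With until_force (N) it stops when the force on the tool has changed by that much, and returns True; else False.
- robot.move_joints(angles): joint-space move.
- robot.release() and robot.grab(squeeze=None): open the fingers fully, or close them until they stop; squeeze is the grip in N (None keeps the last).
- robot.dwell(seconds).
- robot.solve_ik(position, orientation): joint angles nearest the present ones, or None.
- robot.sense(): the state.
- robot.capture(name): name is "scene" or "top" or "wrist"; returns a dict with "color" (420x560x3 uint8, blue, green, red), "intrinsics" (3x3 intrinsics, pixels), "k1" (the pictures are not rectified: a ray, as slopes to the right and down, at radius r is drawn at 1 + k1 r^2 times it, then the intrinsics apply), "world_from_camera" (4x4, takes a point from camera to world coordinates); the wrist camera has in their place "mount" (4x4, takes a point from camera to tool coordinates, whose origin is the TCP and whose axes are the flange's). Camera axes: x right, y down, z forward; pixel columns grow to the right and rows downward; lengths in m; the calibration is good to about 2 mm. A picture is of the moment at which its call begins: read the wrist's pose just before it. There is no depth.
A pose or a line that the arm cannot do raises robot.MotionError and nothing moves.
- robot.close_job(): hands the job in; it is judged then, once.
Trained networks look in the newest picture that a camera, given by its name, has taken for a name from the list of things; names that differ only in an ending like _2 or _b are one class to them, and where a whole thing is asked for, a point or a joint stands for the part that bears it (a point fixed in the world has none). Each returns a list of dicts, best first, with "score" (0 to 1); they miss things now and then, are a little off and sometimes report something else, mostly with a low value. They report only what shows in the picture. A call takes as long as a camera call.
- robot.spot_in(camera, name): "bbox" ([left, top, right, bottom] in pixels, round what is visible of it).
- robot.trace(camera, name): "pixels" (420x560 bool, what is visible of it) and "bbox" ([left, top, right, bottom] in pixels, round what is visible of it).
The state is a dict: "t": time; "joint_positions": joint angles; "qvel": joint speeds; "joint_torque": joint torques, N m; "tool_pos": TCP position; "ee_rot": TCP orientation; "wrist_force": force on the tool from outside, world axes, zero at the start; "torque": the same for the moment, N m; "grip_width": finger opening in m; "gripper_force": force on a finger pad.
Only numpy, scipy, OpenCV 4.12 (cv2) and the standard library are available. Lean on these libraries where they do the work, as an engineer would, in place of code of your own. Each camera call takes 0.05 s, during which the arm holds its last target. There are 200 camera calls.

## Task

Set up and check the portable balance: first push it square and flush into the fence corner of its stone slab, and leave it there. Then weigh the check weights that are there one at a time, the heaviest first and then in falling order: stand each gently, upright and centred on the pan, with nothing else on it, let go of it for at least one second, and then stand it on the pale grey rubber mat. At the end all the weights stand upright on the mat, the balance is still flush in its corner, and the other things on the worktop have been left alone.

Things in the scene. Friction and masses are not known exactly. Their poses are not given: they have to be found in the camera images.
- slab: Fixed stone slab of the balance, 235 (x) x 225 (y) x 20 mm high. Origin: centre of its underside, on the worktop; its x points away from the robot, y to the left, but the slab may be turned a little. Two aluminium fences 12 mm thick stand 26 mm above the slab's top along its back (+x) and left (+y) edges; their inner faces are at slab x = +105.5 mm and slab y = +100.5 mm.
- balance: Loose portable balance, about 0.5 kg, standing on the slab some centimetres short of the fences and a little askew. Grey and white housing 140 (x) x 130 (y) x 34 mm high with upright sides; display on its front (-x). Origin: centre of its underside; x to its back, y to its left. Flush in the corner its origin is at slab x = y = +35.5 mm and it is parallel to the slab. It slides when pushed low on a side with about 3 to 7 N.
- pan_top (a point): Centre of the top of the round steel pan: 110 mm across, 4 mm thick, 56 mm above the balance's underside when empty and 8 mm behind its origin (along its own +x). The pan moves down with the load.
- pan (a joint): How far the sprung pan is pressed down, m: 0 when empty, 0.012 at its stop; the spring gives about 1 mm per 0.8 N (the 500 g weight presses it down about 6 mm, the 200 g weight 2 mm). It must not be pressed right down to its stop.
- bath_corner (a point): Front left top corner of the white tissue bath, a fixed block 148 mm high behind the weights (a black frame on it stands 166 mm, a display at its back 215 mm high) and an obstacle for the gripper: to the right (-y) of this corner the free worktop ends at this x.
- mat: Fixed pale grey rubber mat for the weights, 110 (x) x 200 (y) x 4 mm thick. Origin: centre of its underside, on the worktop; it may be turned a little.
- weight_500: Loose steel check weight of 500 g, the largest of the four (some may be absent): squat plain cylinder 50 mm across and 30 mm high with a small knob 18 mm across on top, 44 mm high over all. Origin: centre of its underside; z up along its axis. Stands upright on the worktop at the start. The heavier the weight, the larger.
- weight_200: Loose steel check weight of 200 g, the second largest of the four (some may be absent): squat plain cylinder 38 mm across and 22 mm high with a small knob 15 mm across on top, 34 mm high over all. Origin: centre of its underside; z up along its axis. Stands upright on the worktop at the start. The heavier the weight, the larger.
- weight_100: Loose steel check weight of 100 g, the second smallest of the four (some may be absent): squat plain cylinder 30 mm across and 17 mm high with a small knob 12 mm across on top, 28 mm high over all. Origin: centre of its underside; z up along its axis. Stands upright on the worktop at the start. The heavier the weight, the larger.
- weight_50: Loose steel check weight of 50 g, the smallest of the four (some may be absent): squat plain cylinder 24 mm across and 13 mm high with a small knob 10 mm across on top, 22 mm high over all. Origin: centre of its underside; z up along its axis. Stands upright on the worktop at the start. The heavier the weight, the larger.
- loupe: Bystander: black stand loupe, 49 mm across, 34 mm high. Origin: centre of its underside. Leave it alone.
- timer: Bystander: bench timer, 62 x 68 x 18 mm. Origin: centre of its underside. Leave it alone.
- block: Bystander: paraffin specimen block on its cassette, 41 x 28 x 13 mm, lying flat. Origin: centre of its underside. Leave it alone.

How it is judged:
By the outcome, as a careful person would: the job done as asked, in the order asked, and still so for the second after the job is handed in, with the robot touching nothing.
Of weight_500, weight_200, weight_100, weight_50 only 2 to 3 are there at a start; the rules pass over those that are not, and their reading is None.
At some moment in a run one of weight_500, weight_200, weight_100, weight_50 may be knocked a few centimetres aside while the robot is not near it.
It also fails if it takes over 210 s, if anything falls off the work surface, if the arm or the gripper's body presses on something with over 40 N, if the wrist force passes 120 N, or if a joint passes its speed limit or range.

## Working session

There is one attempt and no reset: what is moved stays moved. The work goes in short steps, each a Python script; the robot and the scene stay as the last script left them, time stands still between calls to the robot, and variables do not carry over. Pictures are saved under pics/ and viewed, at most 14 in all, crops included, and the job is handed in when it is done.

```bash
ls; mkdir -p pics; python3 - <<'E'
from cell import robot
import cv2,numpy as np
for c in ("scene","top"):
    f=robot.capture(c); cv2.imwrite(f"pics/{c}0.png",f["color"])
    print(c,np.round(f["intrinsics"],1).tolist(),f["k1"],np.round(f["world_from_camera"],3).tolist())
    for n in ["slab","balance","pan_top","mat","weight_500","weight_200","weight_100","weight_50","loupe","timer","block","bath_corner"]:
        try: print(n,[(np.round(d["bbox"]).astype(int).tolist(),round(d["score"],2)) for d in robot.spot_in(c,n)[:3]])
        except Exception as e: print(n,e)
print(robot.sense())
E
```

```text
pics
scene [[518.9, 0.0, 277.5], [0.0, 518.9, 203.1], [0.0, 0.0, 1.0]] -0.010179457620021173 [[0.875, -0.37, 0.312, 0.091], [-0.485, -0.666, 0.567, -0.977], [-0.002, -0.647, -0.762, 1.198], [0.0, 0.0, 0.0, 1.0]]
slab [([205, 112, 301, 188], 0.7), ([250, 210, 267, 231], 0.48)]
balance [([224, 124, 283, 167], 0.78)]
pan_top [([238, 125, 272, 149], 0.62)]
mat [([253, 253, 325, 328], 0.68)]
weight_500 [([251, 212, 267, 228], 0.64), ([300, 322, 332, 354], 0.26)]
weight_200 [([251, 212, 267, 228], 0.64), ([300, 322, 332, 354], 0.26)]
weight_100 [([251, 212, 267, 228], 0.64), ([300, 322, 332, 354], 0.26)]
weight_50 [([251, 212, 267, 228], 0.64), ([300, 322, 332, 354], 0.26)]
loupe [([338, 317, 359, 342], 0.7)]
timer [([296, 323, 332, 354], 0.86), ([224, 127, 284, 168], 0.67), ([337, 318, 361, 339], 0.2)]
block [([252, 254, 328, 329], 0.6)]
bath_corner it knows: balance, block, loupe, mat, pan, pan_top, slab, timer, weight
top [[406.8, 0.0, 280.1], [0.0, 406.8, 206.0], [0.0, 0.0, 1.0]] 0.03173159580310956 [[-0.01, -0.994, 0.113, 0.367], [-1.0, 0.01, 0.005, -0.159], [-0.006, -0.113, -0.994, 1
[... 679 characters left out ...]
, weight
{'t': 1.2, 'joint_positions': array([-1.37896910e+00,  3.42021816e-01,  1.52405580e+00, -1.63554834e-05,
        1.27536827e+00, -1.46015337e-01]), 'qvel': array([ 0.00166164,  0.00035729, -0.00029897,  0.0002735 ,  0.00018532,
        0.00106788]), 'joint_torque': array([-1.03521634e-03, -4.31142569e+01, -2.44476199e+01,  7.15853996e-02,
        4.83109010e-02, -1.27698385e-05]), 'tool_pos': array([ 0.17403036, -0.49536553,  0.24574463]), 'ee_rot': array([ 3.09673115e+00,  5.28144322e-01, -1.92909252e-05]), 'wrist_force': array([-0.76242658,  0.26407074, -0.40744547]), 'torque': array([ 0.0515376 ,  0.01613992, -0.00818971]), 'gripper_force': 0.0, 'grip_width': 0.09154795504316579}
```

```bash
python3 - <<'E'
import cv2
t=cv2.imread("pics/top0.png");s=cv2.imread("pics/scene0.png")
cv2.imwrite("pics/topc.png",cv2.resize(t[130:260,150:420],None,fx=2.96,fy=2.96,interpolation=cv2.INTER_CUBIC))
cv2.imwrite("pics/scenec.png",cv2.resize(s[90:380,180:400],None,fx=2,fy=2,interpolation=cv2.INTER_CUBIC))
E
```

```text
(no output)
```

View pics/topc.png

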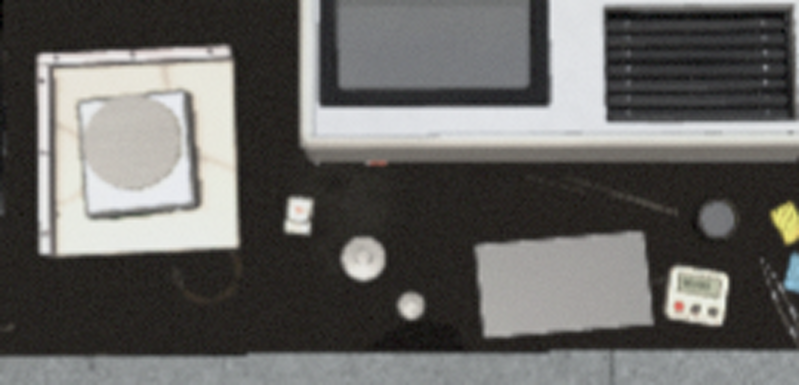

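View pics/scenec.png

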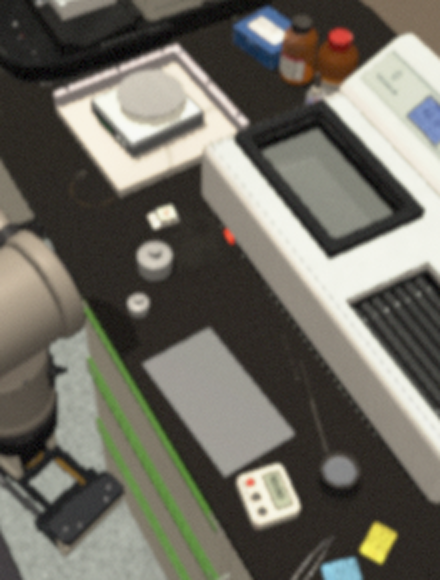

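The top view shows the balance on the slab at crop (140,150). A large weight is at crop (363,258), a small one at (410,306), and the mat at (565,285). The block, timer and loupe lie clear. I'll take wrist close-ups next.

```bash
cat > h.py <<'E'
from cell import robot
import numpy as np, cv2
from scipy.spatial.transform import Rotation as Rn
def rays(f,uv,T):
    p=cv2.undistortPoints(np.array(uv,float).reshape(-1,1,2),f["intrinsics"],np.array([f["k1"],0,0,0.]))[:,0]
    return np.c_[p,np.ones(len(p))]@T[:3,:3].T, T[:3,3]
def w(f,uv,z,T=None):
    T=f["world_from_camera"] if T is None else T
    d,o=rays(f,uv,T); s=(z-o[2])/d[:,2]
    return (o+d*s[:,None])[:,:2]
def cap():
    robot.dwell(0.3)
    s=robot.sense(); f=robot.capture("wrist"); T=np.eye(4)
    T[:3,:3]=Rn.from_rotvec(s["ee_rot"]).as_matrix(); T[:3,3]=s["tool_pos"]
    return f,T@f["mount"]
def down(yaw):  # closing line (tool y) along world direction yaw
    y=np.array([np.cos(yaw),np.sin(yaw),0]);z=np.array([0,0,-1.])
    return Rn.from_matrix(np.c_[np.cross(y,z),y,z]).as_rotvec()
def best(yaw,p):
    c=[]
    for k in (0,np.pi):
        q=robot.solve_ik(p,down(yaw+k))
        if q is not None: c.append((abs(q[5]),yaw+k))
    return min(c)[1]
E
python3 - <<'E'
from h import *
f=robot.capture("top")
C=lambda *a:[(150+x/2.96,130+y/2.96) for x,y in a]
print("slab inner/edges",w(f,C((52,67),(232,62),(240,247),(55,255)),0.02).round(3).tolist())
print("bal top",w(f,C((78,102),(187,92),(199,207),(88,216)),0.054).round(3).tolist())
print("pan",w(f,C((132,142)),0.076).round(3))
print("w big/small",w(f,C((363,258),(411,306)),0.02).round(3).tolist())
print("mat",w(f,C((475,245),(643,232),(653,324),(485,338)),0.004).round(3).tolist())
print("block,loupe,timer",w(f,C((299,215),(717,219),(697,296)),0.015).round(3).tolist())
print("bath",w(f,C((302,138)),0.148),"edge",w(f,C((363,354)),0).round(3), robot.capture("wrist")["mount"].round(3).tolist())
E
```

```text
slab inner/edges [[0.722, 0.243], [0.726, 0.029], [0.504, 0.018], [0.497, 0.235]]
bal top [[0.672, 0.203], [0.683, 0.076], [0.547, 0.061], [0.538, 0.189]]
pan [[0.62  0.135]]
w big/small [[0.489, -0.126], [0.433, -0.182]]
mat [[0.505, -0.259], [0.518, -0.459], [0.409, -0.467], [0.395, -0.269]]
block,loupe,timer [[0.542, -0.051], [0.532, -0.544], [0.441, -0.517]]
bath [[ 0.60918662 -0.06445889]] edge [[ 0.377 -0.125]] [[0.0, -0.97, -0.243, 0.066], [1.0, 0.0, 0.001, -0.001], [-0.001, -0.243, 0.97, -0.138], [0.0, 0.0, 0.0, 1.0]]
```

```bash
python3 - <<'E'
from h import *
p=[0.46,-0.15,0.25]; robot.goto(p,down(best(np.pi/2,p)))
f,T=cap(); cv2.imwrite("pics/w1.png",f["color"]); print(f["intrinsics"].round(0).tolist(),T.round(2).tolist())
for d in robot.trace("wrist","weight_500")[:4]:
    m=d["pixels"]; r=cv2.minEnclosingCircle(np.argwhere(m)[:,::-1].astype(np.float32))
    print(d["score"],d["bbox"],r,w(f,[r[0]],0.02,T))
p=[0.57,0.10,0.33]; robot.goto(p,down(best(np.pi/2,p)))
f,T=cap(); cv2.imwrite("pics/w2.png",f["color"]); np.savez("w2.npz",T=T,K=f["intrinsics"],k=f["k1"])
for n in("balance","slab","pan_top"): print(n,[(d["bbox"],d["score"]) for d in robot.spot_in("wrist",n)[:2]])
E
```

```text
[[324.0, 0.0, 283.0], [0.0, 324.0, 211.0], [0.0, 0.0, 1.0]] [[-0.0, -0.97, -0.24, 0.53], [-1.0, 0.0, -0.0, -0.15], [0.0, 0.24, -0.97, 0.39], [0.0, 0.0, 0.0, 1.0]]
0.74 [236.4, 138.8, 283.4, 185.0] ((261.25860595703125, 160.22413635253906), 22.95387077331543) [[ 0.49149878 -0.12466054]]
0.61 [297.2, 194.9, 321.7, 218.5] ((309.0, 205.5), 13.200478553771973) [[ 0.43896576 -0.17951572]]
balance [([260.0, 157.4, 358.3, 263.5], 0.96)]
slab [([224.8, 122.5, 399.9, 298.1], 0.89)]
pan_top [([271.7, 183.9, 357.5, 263.6], 0.78)]
```

View pics/w1.png

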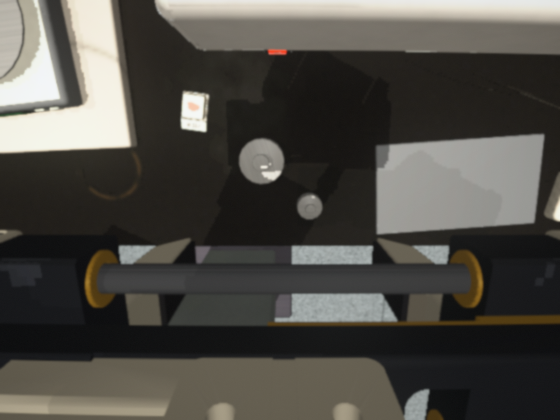

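View pics/w2.png

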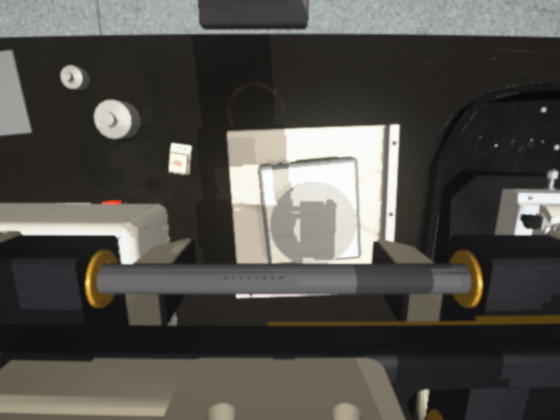

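Image w1 shows only two weights: the 500 g at (261,160) and a small one at (309,206). Image w2 shows the slab with front corners (228,131) and (385,126) and right-rear corner (235,298). The balance top corners are (261,168), (356,158) and (270,263).

```bash
python3 - <<'E'
from h import *
n=np.load("w2.npz"); f=dict(intrinsics=n["K"],k1=float(n["k"])); T=n["T"]
img=cv2.imread("pics/w2.png"); g=cv2.cvtColor(img,cv2.COLOR_BGR2GRAY)
# slab edges: dark worktop -> bright slab
a=[(next(x-0.5 for x in range(215,250) if g[y,x]>95),y) for y in range(140,236,4)]
b=[(x,next(y-0.5 for y in range(115,145) if g[y,x]>95)) for x in range(236,380,6)]
L=[]
for pts in(a,b):
    q=w(f,pts,0.02,T).astype(np.float32); vx,vy,x0,y0=cv2.fitLine(q,cv2.DIST_HUBER,0,.001,.001)[:,0]; L.append((vx,vy,x0,y0)); print(vx,vy,x0,y0,np.abs((q-[x0,y0])@[-vy,vx]).max())
yr=np.arctan(L[0][1]/L[0][0]); yf=np.arctan(-L[1][0]/L[1][1]); print("yaw",yr,yf)
A=np.array([[L[0][0],-L[1][0]],[L[0][1],-L[1][1]]]); s=np.linalg.solve(A,[L[1][2]-L[0][2],L[1][3]-L[0][3]])
c=np.array(L[0][2:])+s[0]*np.array(L[0][:2]); yaw=(yr+yf)/2
R=np.array([[np.cos(yaw),-np.sin(yaw)],[np.sin(yaw),np.cos(yaw)]])
o=c+R@[.1175,.1125]; print("corner",c,"slab origin",o,"target bal",o+R@[.0355,.0355],"pan",o+R@[.0435,.0355])
B=w(f,[(261,168),(356,158),(359,258),(270,263)],.054,T); print("bal in slab",((B-o)@R).round(4).tolist())
np.savez("slab.npz",o=o,yaw=yaw)
E
```

```text
0.9995563 0.029786061 0.58306825 0.02531214 0.0010753633
0.043009438 -0.99907464 0.502471 0.12310805 0.00096977485
yaw 0.029790467 0.043022707
corner [0.50677896 0.02303877] slab origin [0.62010626 0.13974106] target bal [0.65429059 0.17650968] pan [0.66228529 0.17680087]
bal in slab [[-0.0691, -0.0653], [-0.0774, 0.0559], [0.0589, 0.0625], [0.0617, -0.0599]]
```

```bash
cat >> h.py <<'E'
import os
if os.path.exists("slab.npz"):
    _n=np.load("slab.npz"); O,YAW=_n["o"],float(_n["yaw"])
    RS=np.array([[np.cos(YAW),-np.sin(YAW)],[np.sin(YAW),np.cos(YAW)]])
def S(x,y,z): return np.r_[O+RS@[x,y],z]
def inS(p): return (np.array(p)[:2]-O)@RS
def push(a,b,att,N,feed=0.03):
    robot.goto(S(*a,.16),att); robot.servo_line(S(*a,.049),feed=.12)
    h=robot.servo_line(S(*b,.049),feed=feed,until_force=N)
    s=robot.sense(); print(h,inS(s["tool_pos"]).round(4),s["wrist_force"].round(1),s["t"])
    p=s["tool_pos"]; d=np.array(a)-np.array(b); d=d/np.linalg.norm(d)*.02
    q=inS(p)+d; robot.servo_line(S(*q,.049),feed=.08); robot.servo_line(S(*q,.16),feed=.15)
E
python3 - <<'E'
from h import *
push((-.112,-.004),(-.03,-.004),down(YAW+np.pi/2),14)
push((.025,-.105),(.025,-.025),down(YAW),14)
push((-.075,.022),(-.03,.022),down(YAW+np.pi/2),14)
push((.025,-.065),(.025,-.025),down(YAW),14)
p=[.56,.12,.33]; robot.goto(p,down(np.pi/2))
f,T=cap(); cv2.imwrite("pics/w3.png",cv2.resize(f["color"][90:310,190:430],None,fx=2.5,fy=2.5)); np.savez("w3.npz",T=T,K=f["intrinsics"],k=f["k1"])
d=robot.trace("wrist","pan_top")[0]; print(d["bbox"])
E
```

```text
True [-0.0461 -0.0041] [ 0.6 -0.2  0.4] 9.9
True [ 0.0248 -0.0417] [ 0.2 -1.   0.6] 15.4083
True [-0.046   0.0219] [-0.1  0.6  1.3] 20.0417
True [ 0.0248 -0.0417] [ 0.9 -1.6  0.3] 24.525
[286.9, 220.8, 367.7, 297.8]
```

View pics/w3.png

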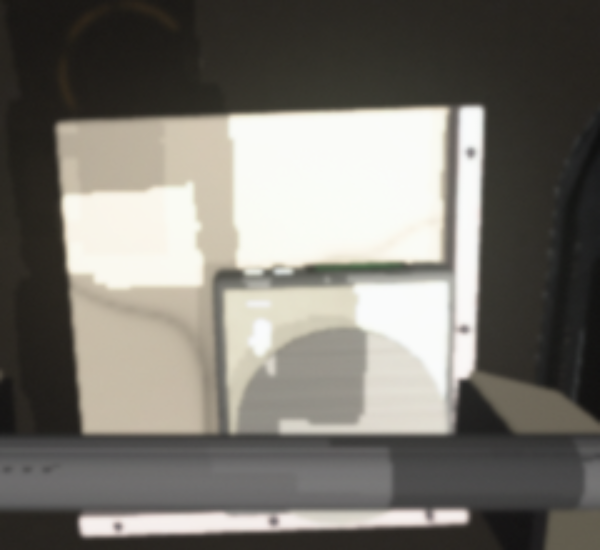

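Balance sits in the corner: its left side touches the fence, and both pushes ended at the same place each time. Next the 500 g weight.

```bash
cat >> h.py <<'E'
ATT=down(np.pi/2)
def find(p,z,dmin,dmax,h=.2):
    robot.goto([p[0],p[1],h],ATT); f,T=cap(); out=[]
    for d in robot.trace("wrist","weight_500"):
        c,r=cv2.minEnclosingCircle(np.argwhere(d["pixels"])[:,::-1].astype(np.float32))
        q=w(f,[c,(c[0]+r,c[1]),(c[0]-r,c[1])],z,T); D=np.linalg.norm(q[1]-q[2]); print("cand",round(d["score"],2),q[0].round(4),round(D,4))
        if d["score"]>.3 and dmin<D<dmax: out.append(q[0])
    return f,T,out
def pick(p,zb,lift=.17,sq=25):
    robot.goto([*p,zb+.12],ATT); robot.servo_line([*p,zb],feed=.08)
    robot.grab(sq); s=robot.sense(); print("width",s["grip_width"],"t",s["t"])
    robot.servo_line([*p,zb+.012],feed=.02); robot.servo_line([*p,lift],feed=.15)
    print("held",robot.sense()["grip_width"],robot.sense()["wrist_force"].round(1))
E
python3 - <<'E'
from h import *
f,T,o=find((.49,-.125),.028,.042,.065)
cv2.imwrite("pics/w4.png",f["color"])
if o: pick(o[0],.024)
E
```

```text
cand 0.62 [ 0.4889 -0.1259] 0.0514
cand 0.56 [ 0.435  -0.1772] 0.0296
width 0.04898593615241944 t 31.7667
held 0.04892304960857512 [ 0.2  0.5 -4.9]
```

View pics/w4.png

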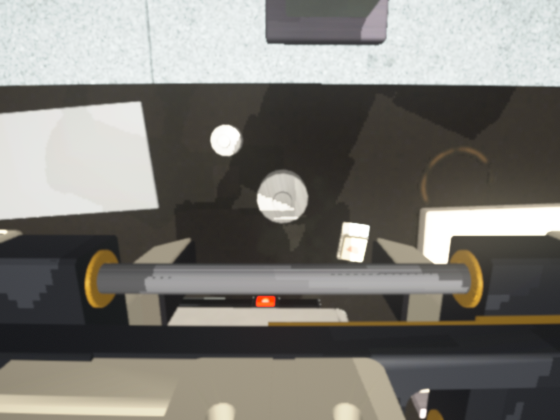

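```bash
cat >> h.py <<'E'
def place_pan(p,zb,sag,F):
    robot.goto([*p,.20],ATT); robot.servo_line([*p,.076+zb+.006],feed=.08); robot.dwell(.3)
    h=robot.servo_line([*p,.076+zb-sag-.001],feed=.01,until_force=F)
    s=robot.sense(); print("contact",h,s["tool_pos"].round(4),s["wrist_force"].round(2)); z=s["tool_pos"][2]
    robot.release(); robot.dwell(.2); robot.servo_line([*p,z+.06],feed=.06); robot.servo_line([*p,.2],feed=.15)
    print("t",robot.sense()["t"])
    return z
E
python3 - <<'E'
from h import *
p=S(.0425,.0345,0)[:2]; print(p)
place_pan(p,.024,.0062,4.3)
f,T,o=find((p[0]-.015,p[1]),.098,.04,.065,h=.3)
for d in robot.trace("wrist","pan_top"): print("pan",d["score"],d["bbox"],w(f,[((d["bbox"][0]+d["bbox"][2])/2,(d["bbox"][1]+d["bbox"][3])/2)],.07,T))
cv2.imwrite("pics/w5.png",cv2.resize(f["color"][60:310,150:430],None,fx=2.4,fy=2.4)); np.savez("w5.npz",T=T,K=f["intrinsics"],k=f["k1"])
E
```

```text
[0.66132235 0.17576514]
contact True [0.6612 0.1758 0.0943] [ 2.67  1.52 -0.64]
t 40.2083
cand 0.83 [0.6609 0.1765] 0.0525
cand 0.69 [ 0.4691 -0.0953] 0.0201
pan 0.8 [236.1, 155.2, 330.6, 246.5] [[0.66123089 0.17637599]]
```

View pics/w5.png

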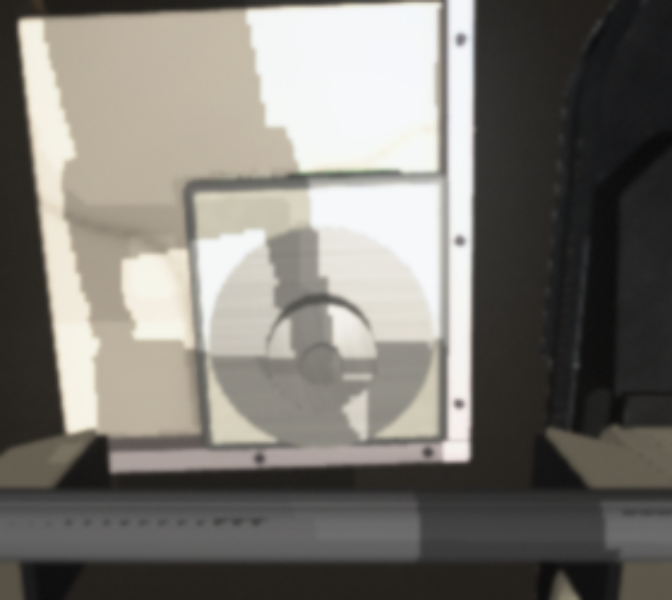

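The 500 g weight stands centred on the pan, and the balance is flush on both sides. Next I move it to the mat and find the small weight.

```bash
cat >> h.py <<'E'
def pick_pan(p,z,sq=25):
    robot.goto([*p,.2],ATT); robot.servo_line([*p,z],feed=.08); robot.grab(sq); print("width",robot.sense()["grip_width"])
    robot.servo_line([*p,z+.02],feed=.02); robot.servo_line([*p,.2],feed=.15)
def place_mat(p,zb,F):
    robot.goto([*p,.14],ATT); robot.servo_line([*p,.004+zb+.007],feed=.08); robot.dwell(.3)
    h=robot.servo_line([*p,.004+zb-.001],feed=.01,until_force=F)
    s=robot.sense(); print("mat",h,s["tool_pos"].round(4),s["t"])
    robot.release(); robot.dwell(.2); robot.servo_line([*p,.2],feed=.1)
E
python3 - <<'E'
from h import *
pick_pan([.6612,.1761],.0943)
place_mat([.456,-.302],.024,3)
f,T,o=find((.45,-.19),.012,.018,.035,h=.25)
cv2.imwrite("pics/w6.png",f["color"])
E
```

```text
width 0.048869109376768284
mat False [ 0.456 -0.302  0.027] 50.3333
cand 0.91 [ 0.4356 -0.1803] 0.0311
```

View pics/w6.png

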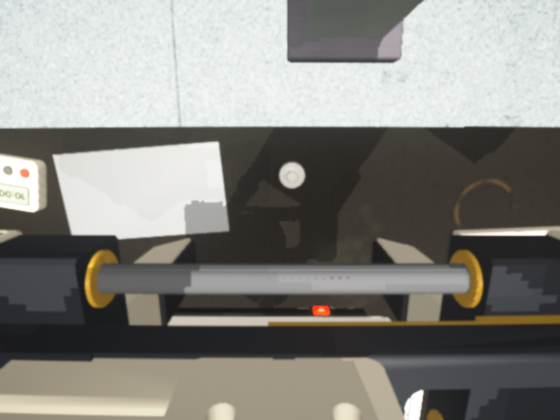

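The 500 g weight isn't on the mat in this view. The small weight is at (292,175). I'll check the fixed cameras.

```bash
python3 - <<'E'
from h import *
s=robot.sense(); print(s["grip_width"],s["wrist_force"].round(1),s["t"])
f=robot.capture("top"); s=robot.capture("scene")
for c in("top","scene"): print(c,[(np.round(d["bbox"]),round(d["score"],2)) for d in robot.spot_in(c,"weight_500")])
a=cv2.resize(f["color"][130:260,150:420],(800,385)); b=cv2.resize(s["color"][90:350,180:400],(254,300))
cv2.imwrite("pics/t7.png",a); cv2.imwrite("pics/s7.png",cv2.resize(s["color"][80:360,150:420],None,fx=2,fy=2))
E
```

```text
0.09189907442232542 [ 0.  -0.4  0.4] 54.8333
top [(array([264., 169., 278., 180.]), 0.77)]
scene [(array([286., 159., 302., 177.]), 0.5)]
```

View pics/t7.png

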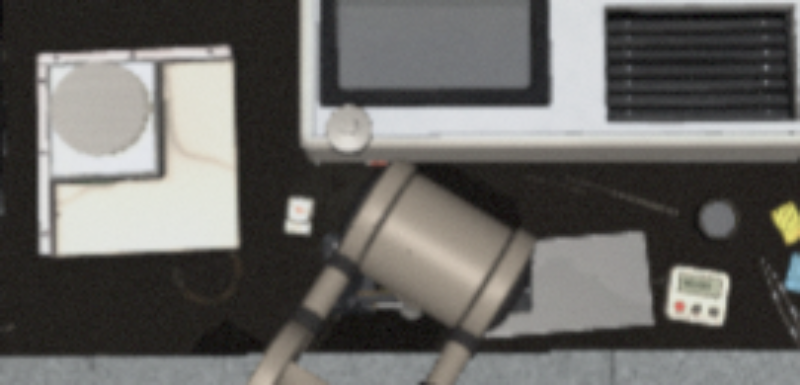

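View pics/s7.png

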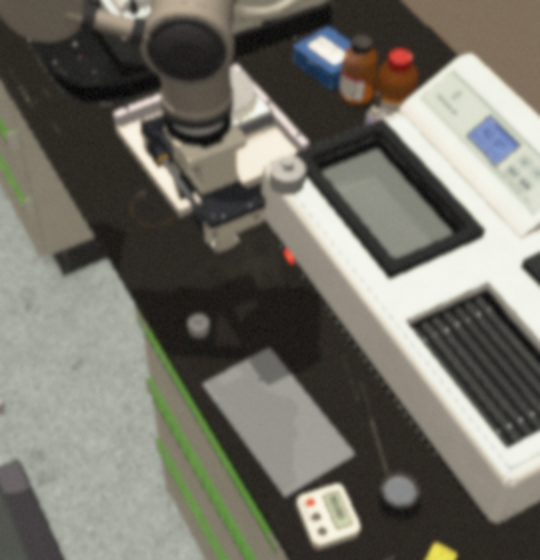

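The 500 g weight was snagged on the bath: my joint-space carry cut its corner too low. It now stands upright on the bath's front left, at top crop (350,128). I'll recover it with higher carries.

```bash
python3 - <<'E'
from h import *
f=robot.capture("top"); d=robot.spot_in("top","weight_500")[0]["bbox"]; p=w(f,[((d[0]+d[2])/2,(d[1]+d[3])/2)],.17)[0]; print("top est",p)
robot.servo_line([.45,-.19,.42],feed=.15)
f,T,o=find((p[0]-.01,p[1]),.176,.042,.065,h=.38)
np.savez("o.npz",o=o); cv2.imwrite("pics/w8.png",cv2.resize(f["color"][80:310,130:430],None,fx=2.4,fy=2.4))
E
```

```text
top est [ 0.61619832 -0.11875553]
cand 0.69 [ 0.6134 -0.1128] 0.0524
cand 0.61 [ 0.476 -0.382] 0.0671
cand 0.58 [ 0.4705 -0.1608] 0.0243
```

View pics/w8.png

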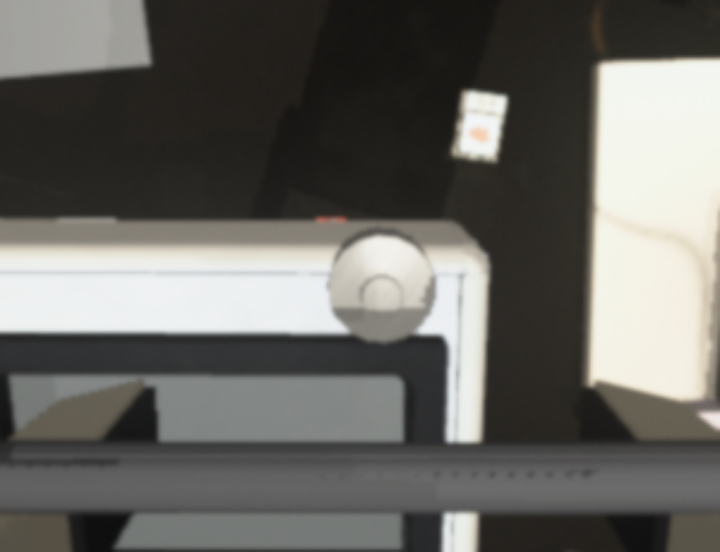

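Upright at (382,288), against the frame. Grasping it now.

```bash
python3 - <<'E'
from h import *
p=np.load("o.npz")["o"][0]
robot.goto([*p,.30],ATT)
h=robot.servo_line([*p,.173],feed=.06,until_force=6); print("hit",h,robot.sense()["tool_pos"])
robot.grab(25); print("width",robot.sense()["grip_width"])
robot.servo_line([*p,.19],feed=.02); robot.servo_line([*p,.28],feed=.12)
s=robot.sense(); print(s["grip_width"],s["wrist_force"].round(1),s["tool_pos"],s["t"])
robot.servo_line([.456,-.302,.26],feed=.15)
place_mat([.456,-.302],.025,3)
f,T,o=find((.456,-.29),.032,.042,.065,h=.25)
cv2.imwrite("pics/w9.png",f["color"])
E
```

```text
hit False [ 0.61355809 -0.11289313  0.17330387]
width 0.048714468685633866
0.04869042265360905 [-0.1  0.4 -4.8] [ 0.613038   -0.11269201  0.27898967] 62.8917
mat True [ 0.4561 -0.302   0.03  ] 67.6
cand 0.71 [ 0.4567 -0.3011] 0.0511
cand 0.64 [ 0.4333 -0.1859] 0.0319
```

View pics/w9.png

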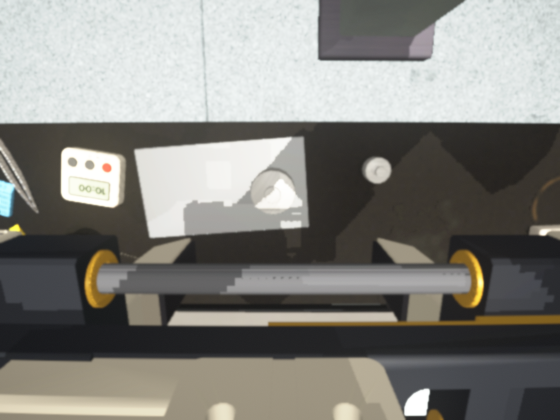

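The 500 g weight stands on the mat at (272,190), inside its edges. Now the small weight, at (377,170).

```bash
python3 - <<'E'
from h import *
f,T,o=find((.445,-.182),.014,.018,.036,h=.2)
p=o[0]; pan=np.array([.6613,.1762])
pick(p,.022,lift=.27,sq=15)
robot.servo_line([.5,.0,.27],feed=.2); robot.servo_line([*pan,.27],feed=.2)
z=place_pan(pan,.022,.0002,3)
f,T,o=find((pan[0]-.015,pan[1]),.09,.02,.045,h=.3)
d=robot.trace("wrist","pan_top")[0]["bbox"]; print("pan",w(f,[((d[0]+d[2])/2,(d[1]+d[3])/2)],.075,T))
np.savez("o.npz",z=z)
cv2.imwrite("pics/w10.png",cv2.resize(f["color"][60:310,150:430],None,fx=2.4,fy=2.4))
E
```

```text
cand 0.85 [ 0.4354 -0.1804] 0.0309
cand 0.75 [ 0.4591 -0.3041] 0.0604
width 0.028852329626879024 t 75.2
held 0.028757650686425083 [-0.3  0.2 -0.8]
contact False [0.6613 0.1762 0.0969] [-0.01  0.7  -0.68]
t 85.9167
cand 0.97 [0.6604 0.177 ] 0.0317
pan [[0.660499   0.17696038]]
```

View pics/w10.png

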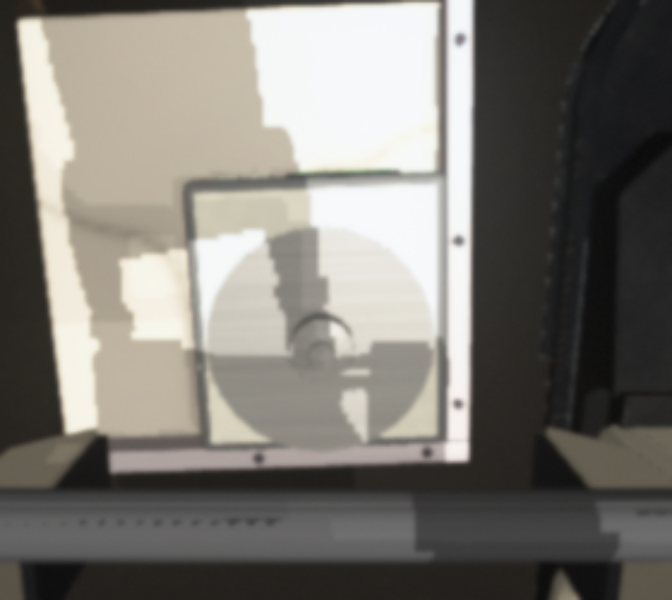

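The 100 g weight is centred and upright on the pan, and the balance is still flush. Carrying it high to the mat.

```bash
python3 - <<'E'
from h import *
pan=np.array([.6610,.1766]); robot.dwell(.5)
pick_pan(pan,.0967,15)
robot.servo_line([*pan,.28],feed=.15); robot.servo_line([.5,.0,.28],feed=.2); robot.servo_line([.457,-.41,.28],feed=.2)
print(robot.sense()["grip_width"])
place_mat([.457,-.41],.022,3)
robot.servo_line([.457,-.41,.28],feed=.15)
f,T,o=find((.456,-.36),.03,.02,.065,h=.28)
cv2.imwrite("pics/w11.png",f["color"])
robot.goto([.174,-.495,.25],ATT)
f=robot.capture("top"); cv2.imwrite("pics/t12.png",cv2.resize(f["color"][130:260,150:420],(800,385))); print(robot.sense()["t"])
E
```

```text
width 0.028832903985620786
0.02887553096872679
mat True [ 0.4569 -0.4099  0.0256] 99.475
cand 0.7 [ 0.4558 -0.4067] 0.0307
cand 0.68 [ 0.5175 -0.0686] 0.0239
cand 0.58 [ 0.4569 -0.3023] 0.0534
cand 0.18 [ 0.448  -0.3614] 0.2116
105.3333
```

View pics/t12.png

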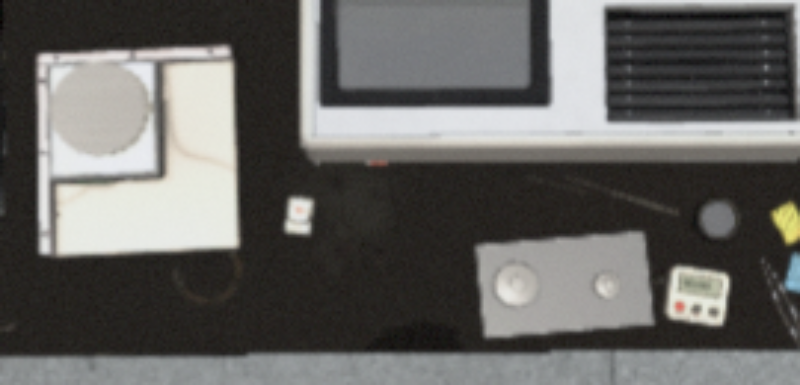

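Both weights stand on the mat at (516,284) and (607,286). The balance is flush in its corner and the block, timer and loupe are where they started.

```bash
python3 -c "
from cell import robot
print(robot.close_job())"
```

```text
the job is handed in; nothing more can be done
None
```

The job is handed in: the balance is flush in its corner, the two weights present (500 g, then 100 g) were each weighed alone and centred and now stand on the mat, and the block, timer and loupe weren't moved; but on its way from the pan the 500 g weight caught on the bath and was left standing on top until I picked it up, and I can't rule out that this knock counts against the run.

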